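# Stock the guest rack in mirrored order

## Robot

A 7-joint arm with a two-finger parallel gripper is mounted at the origin on a cart in front of the work surface, level with it; the furniture and walls round the work are solid. World frame = base frame: x ahead of the robot, y to its left, z up, the work surface at z = 0. Lengths are in m, angles in rad, forces in N, time in s.
With the tool pointing down it reaches from about 0.4 to 0.85 m from the base axis. Payload 10.4 kg.
Tool frame: the origin (TCP) lies on the centre line of the jaws, within the pads' length; the fingertips stand 17 mm ahead of it and the grasp point (between the pads) lies 2 mm behind it; z points along the fingers, y is the line along which they close (so a half turn about z gives the same grasp; the last joint's range is limited). The gripper opens to 85 mm and grips with 20 to 120 N. Pads are 22 mm wide; open, the fingers measure 114 mm over their backs; the gripper's body (76 mm by 85 mm) begins 54 mm behind the grasp point. The pads swing forward as they close: fully open they stand 13 mm farther back than shut.
Start: joints at [-1.224, 0.332, -0.065, 1.46, 0.022, 1.35, -0.088], TCP at [0.226, 0.583, 0.248] pointing down, gripper open.
Joint ranges: [-2.6, 2.6], [-0.5, 2.12], [-1.47, 1.34], [0.16, 2.42], [-1.27, 4.41], [0.06, 2.06], [-2.6, 2.6]. Speed limits (rad/s): [2.22, 2.22, 2.79, 2.79, 3.14, 3.14, 3.14].

## Interface

Orientations are given as a rotation vector (axis times angle).
In Python, from rig import bot gives the robot as it stands.
- The arm moves only by the tool play_rows, never from a script. Its argument "steps" is a list of rows, each a list of 7 numbers: the turn, a rotation vector about the world's x, y, z in units of 8 degrees (1.0 is 8 degrees), then the shift along the world's x, y, z in m, then the closure, from -1 (fully open) to 1 (shut). A call has exactly 8 rows; each row is the pose to reach, as a shift and turn from the pose commanded when the call began; what a row does not reach only later rows make up. A row lasts 1/10 s, in which the tool goes at most 50 mm and 8.59 degrees, less where a joint would pass 70% of its speed; a pose out of reach is approached as far as the arm can. A call with a gripper value outside its range is refused whole. The fingers move at their own pace and stop on an object; "newtons" is the grip in N (left out, the last holds). Time passes only in rows, so rows that repeat a pose let the fingers close, or fill a call up. It gives the time, the measured TCP pose, the force, the opening and the grip force at its end, in the units of the state.
- bot.get_obs(): the state, without advancing time (a new reading comes with each control period).
- bot.read_camera(name): name is "side" or "top" or "wrist"; returns the picture (480x640x3 uint8, blue, green, red); there is no depth.
- bot.camera_params(name): a dict with "vfov" (degrees; the focal length in pixels is half the picture's height over the tangent of half this angle, whatever the lens; pixels are square), "cx", "cy" (the principal point, pixels), "k1" (the pictures are not rectified: a ray, as slopes to the right and down, at radius r is drawn at 1 + k1 r^2 times it, then the intrinsics apply), "rvec" (rotation vector, rad) and "tvec" (3), from world to camera coordinates, as OpenCV has them; the wrist camera has in their place "hand_eye" (4x4, takes a point from camera to tool coordinates, whose origin is the TCP and whose axes are the flange's). Camera axes: x right, y down, z forward; pixel columns grow to the right and rows downward; lengths in m; the calibration is good to about 2 mm. A picture is of the moment at which its call begins: read the wrist's pose just before it. camera_params takes no time and is no camera call.
- bot.close_job(): hands the job in; it is judged then, once.
The state is a dict: "clock": time; "qpos": joint angles; "dq": joint speeds; "effort": joint torques, N m; "ee_pos": TCP position; "orientation": TCP orientation; "contact_force": force on the tool from outside, world axes, zero at the start; "torque": the same for the moment, N m; "grip_width": opening from 0.0 (shut) to 1.0 (fully open); "grip_force": force on a finger pad.
Only numpy, scipy, OpenCV 4.12 (cv2) and the standard library are available. Lean on these libraries where they do the work, as an engineer would, in place of code of your own. Each camera call takes 0.05 s, during which the arm holds its last target. There are 200 camera calls.

## Task

Stock the empty guest rack for opening: take the front row out of the full staff rack and stand each upright in its own well of the guest rack, down on the tray, in reverse order: what stands farthest left on the staff rack goes farthest right, and so on, so that guests, who look from the other side, read the same order as the staff. Leave the back row standing where it is, as the staff's own set and your guide to the order.

Things in the scene. Friction and masses are not known exactly. Their poses are not given: they have to be found in the camera images.
- spice_jar: The one to move: slim squarish clear spice jar with a gold screw cap, 42 mm across, 96 mm tall, 0.11 kg. It stands upright in the front row (nearer the robot) of the staff rack; room for fingers is in front of and behind it (over 28 mm), little between neighbours (10 mm or more). Origin at the centre of its underside, z up.
- shaker: The one to move: small clear salt shaker with a grey domed top: body 44 mm across up to 66 mm, dome 34 mm across above it, 90 mm tall, 0.1 kg. It stands upright in the front row (nearer the robot) of the staff rack; room for fingers is in front of and behind it (over 28 mm), little between neighbours (10 mm or more). Origin at the centre of its underside, z up.
- fruit_jar: The one to move: wide round jar of red fruit with a white lid, 62 mm across, 95 mm tall, 0.33 kg. It stands upright in the front row (nearer the robot) of the staff rack; room for fingers is in front of and behind it (over 28 mm), little between neighbours (10 mm or more). Origin at the centre of its underside, z up.
- tin: The one to move: short round metal tin with a plain lid, 58 mm across, 72 mm tall, 0.18 kg. It stands upright in the front row (nearer the robot) of the staff rack; room for fingers is in front of and behind it (over 28 mm), little between neighbours (10 mm or more). Origin at the centre of its underside, z up.
- spice_jar_back: Its twin, which stays: the same kind of spice jar, of the same size, in the back row of the staff rack, straight behind the one to move. Origin at the centre of its underside, z up.
- shaker_back: Its twin, which stays: the same kind of shaker, of the same size, in the back row of the staff rack, straight behind the one to move. Origin at the centre of its underside, z up.
- fruit_jar_back: Its twin, which stays: the same kind of fruit jar, of the same size, in the back row of the staff rack, straight behind the one to move. Origin at the centre of its underside, z up.
- tin_back: Its twin, which stays: the same kind of tin, of the same size, in the back row of the staff rack, straight behind the one to move. Origin at the centre of its underside, z up.
- staff_rack: Larger chrome wire rack, farther off, 2 rows of 4 full wells; fixed, 186 x 336 mm. Origin: centre of its underside; y along its length to the robot's left (yaw within 0.1), z up. Things stand on a tray 12 mm above the origin; wires between wells reach 45 mm, end loops (y +-160 to 171) 72 mm. Wells at y = +-40, +-120 mm, front row (near) x = -48, back row x = +48. Ticket strip on near side.
- guest_rack: Smaller chrome wire rack, nearer, one row of 4 empty wells; fixed, 92 x 336 mm. Origin: centre of its underside; y along its length to the robot's left (yaw within 0.1), z up. Things stand on a tray 12 mm above the origin; wires between wells reach 45 mm, end loops (y +-160 to 171) 72 mm. Wells 75 x 79 mm free, centred at x = 0, y = +-40, +-120 mm. Ticket strip on far side.
Things that resemble listed ones, but are neither listed nor needed, are in the scene too. Leave any green or purple look-alike of the shaker alone.

How it is judged:
At the end, for the whole second after the job is handed in: Each of the four stands still and upright (0.12 rad) on the guest rack's tray (6 mm in height), within 22 mm, along and across, of the centre of the well that mirrors its twin's column on the staff rack; the four twins stand upright within 20 mm of where they began (((y of spice_jar_back in the frame of staff_rack between 0.09 and 0.15 m and y of spice_jar in the frame of guest_rack between -0.142 and -0.098 m) or (y of spice_jar_back in the frame of staff_rack between 0.01 and 0.07 m and y of spice_jar in the frame of guest_rack between -0.062 and -0.018 m) or (y of spice_jar_back in the frame of staff_rack between -0.07 and -0.01 m and y of spice_jar in the frame of guest_rack between 0.018 and 0.062 m) or (y of spice_jar_back in the frame of staff_rack between -0.15 and -0.09 m and y of spice_jar in the frame of guest_rack between 0.098 and 0.142 m)) and x of spice_jar in the frame of guest_rack between -0.022 and 0.022 m and z of spice_jar in the frame of guest_rack between 0.006 and 0.018 m and angle between each of spice_jar, spice_jar_back, shaker, shaker_back, fruit_jar, fruit_jar_back, tin, tin_back's own z axis and vertical below 0.12 rad and linear speed of each of spice_jar, shaker, fruit_jar, tin below 0.02 m/s and distance of each of spice_jar_back, shaker_back, fruit_jar_back, tin_back from where it was at the start of the episode below 0.02 m and ((y of shaker_back in the frame of staff_rack between 0.09 and 0.15 m and y of shaker in the frame of guest_rack between -0.142 and -0.098 m) or (y of shaker_back in the frame of staff_rack between 0.01 and 0.07 m and y of shaker in the frame of guest_rack between -0.062 and -0.018 m) or (y of shaker_back in the frame of staff_rack between -0.07 and -0.01 m and y of shaker in the frame of guest_rack between 0.018 and 0.062 m) or (y of shaker_back in the frame of staff_rack between -0.15 and -0.09 m and y of shaker in the frame of guest_rack between 0.098 and 0.142 m)) and x of shaker in the frame of guest_rack between -0.022 and 0.022 m and z of shaker in the frame of guest_rack between 0.006 and 0.018 m and ((y of fruit_jar_back in the frame of staff_rack between 0.09 and 0.15 m and y of fruit_jar in the frame of guest_rack between -0.142 and -0.098 m) or (y of fruit_jar_back in the frame of staff_rack between 0.01 and 0.07 m and y of fruit_jar in the frame of guest_rack between -0.062 and -0.018 m) or (y of fruit_jar_back in the frame of staff_rack between -0.07 and -0.01 m and y of fruit_jar in the frame of guest_rack between 0.018 and 0.062 m) or (y of fruit_jar_back in the frame of staff_rack between -0.15 and -0.09 m and y of fruit_jar in the frame of guest_rack between 0.098 and 0.142 m)) and x of fruit_jar in the frame of guest_rack between -0.022 and 0.022 m and z of fruit_jar in the frame of guest_rack between 0.006 and 0.018 m and ((y of tin_back in the frame of staff_rack between 0.09 and 0.15 m and y of tin in the frame of guest_rack between -0.142 and -0.098 m) or (y of tin_back in the frame of staff_rack between 0.01 and 0.07 m and y of tin in the frame of guest_rack between -0.062 and -0.018 m) or (y of tin_back in the frame of staff_rack between -0.07 and -0.01 m and y of tin in the frame of guest_rack between 0.018 and 0.062 m) or (y of tin_back in the frame of staff_rack between -0.15 and -0.09 m and y of tin in the frame of guest_rack between 0.098 and 0.142 m)) and x of tin in the frame of guest_rack between -0.022 and 0.022 m and z of tin in the frame of guest_rack between 0.006 and 0.018 m); the robot touches nothing.
It fails at once if a thing of the staff's back row is knocked over or lifted out (angle between any of spice_jar_back, shaker_back, fruit_jar_back, tin_back's own z axis and vertical above 0.6 rad or distance of any of spice_jar_back, shaker_back, fruit_jar_back, tin_back from where it was at the start of the episode above 0.04 m).
It also fails if it takes over 112 s, if anything falls off the work surface, if the arm or the gripper's body presses on something with over 40 N, if the wrist force passes 120 N, or if a joint passes its speed limit or range.

## Working session

There is one attempt and no reset: what is moved stays moved. The work goes in short steps, Python scripts to look and compute and a tool call to move; the robot and the scene stay as the last step left them, time stands still between calls to the robot, and variables do not carry over. Pictures are saved under pics/ and viewed, at most 14 in all, crops included, and the job is handed in when it is done.

Besides the shell and the picture viewer there is one more tool, called as name(argument=value, ...), one argument or row to a line, values as JSON. play_rows: Moves the arm, as the interface text tells. Its arguments: {"type":"object","properties":{"steps":{"type":"array"},"newtons":{"type":"number"}},"required":["steps"]}

```bash
ls; mkdir -p pics
cat > h.py <<'E'
import numpy as np, cv2
from rig import bot
def K(p):
    f=240/np.tan(np.radians(p['vfov'])/2); return np.array([[f,0,p['cx']],[0,f,p['cy']],[0,0,1.]])
def pose(name,obs=None):
    p=bot.camera_params(name)
    if name!='wrist':
        R=cv2.Rodrigues(np.array(p['rvec'],float))[0]; return K(p),p['k1'],R,np.array(p['tvec'],float).ravel()
    H=np.array(p['hand_eye']); Rt=cv2.Rodrigues(np.array(obs['orientation'],float))[0]
    Rc=Rt@H[:3,:3]; c=Rt@H[:3,3]+np.array(obs['ee_pos'])
    return K(p),p['k1'],Rc.T,-Rc.T@c
def rays(cam,uv):
    k,k1,R,t=cam; n=cv2.undistortPoints(np.array(uv,float).reshape(-1,1,2),k,np.array([k1,0,0,0,0.])).reshape(-1,2)
    return -R.T@t,(R.T@np.c_[n,np.ones(len(n))].T).T
def onz(cam,uv,z):
    c,d=rays(cam,uv); z=np.broadcast_to(z,len(d)); return c+d*((z-c[2])/d[:,2])[:,None]
def proj(cam,X):
    k,k1,R,t=cam; return cv2.projectPoints(np.array(X,float).reshape(-1,1,3),cv2.Rodrigues(R)[0],t,k,np.array([k1,0,0,0,0.]))[0].reshape(-1,2)
E
python3 - <<'E'
from h import *
o=bot.get_obs(); print(o)
for n in('top','side','wrist'):
    cv2.imwrite(f'pics/{n}0.png',bot.read_camera(n)); print(n,bot.camera_params(n))
E
```

```text
pics
{'clock': 0.0, 'qpos': array([-1.2235795 ,  0.33283866, -0.06466513,  1.46091453,  0.02159046,
        1.3498824 , -0.0885015 ]), 'dq': array([ 0.00034998,  0.00050533, -0.00076495,  0.00288857,  0.00168519,
       -0.00100247,  0.00058989]), 'effort': array([ 1.43639212e-03, -6.25444508e+01,  5.03572763e-02, -3.91600835e+01,
        1.63986871e-02,  9.82617843e-03, -1.69345412e-05]), 'ee_pos': array([0.22580171, 0.58242736, 0.24754935]), 'orientation': array([-5.77593050e-01, -3.08785119e+00,  2.09753853e-03]), 'contact_force': array([0.20445191, 0.08118502, 0.23061189]), 'torque': array([0.05144539, 0.0060548 , 0.04239606]), 'grip_force': 0.0, 'grip_width': 1.00438935087614}
top {'vfov': 45.87391281571712, 'cx': 318.6066462172754, 'cy': 232.52944464728785, 'k1': -0.12936558706491175, 'rvec': array([ 2.16412497, -2.20716371,  0.06547396]), 'tvec': array([-0.20082372,  0.57121943,  1.08175484])}
side {'vfov': 47.573292361940325, 'cx': 313.4381186777026, 'cy': 241.17945560136152, 'k1': -0.040507240282420774, 'rvec': array([ 0.65574836, -2.42940797,  1.37786915]), 'tvec': array([0.38454339, 0.29484524, 0.57484905])}
wrist {'vfov': 65.81450374104605, 'cx': 318.18727969868763, 'cy': 236.87059583551473, 'k1': 0.004125813793441497, 'hand_eye': array([[-5.09396365e-05, -9.61048557e-01, -2.76379573e-01,
         6.97961339e-02],
       [ 9.99999679e-01,  1.71938050e-04, -7.82186734e-04,
        -2.70519967e-04],
       [ 7.99239597e-04, -2.76379524e-01,  9.61048240e-01,
        -1.25237930e-01],
       [ 0.00000000e+00,  0.00000000e+00,  0.00000000e+00,
         1.00000000e+00]])}
```

View pics/top0.png

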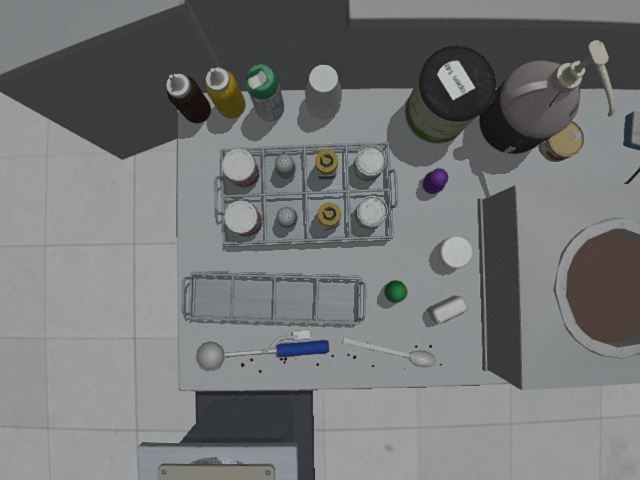

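View pics/side0.png

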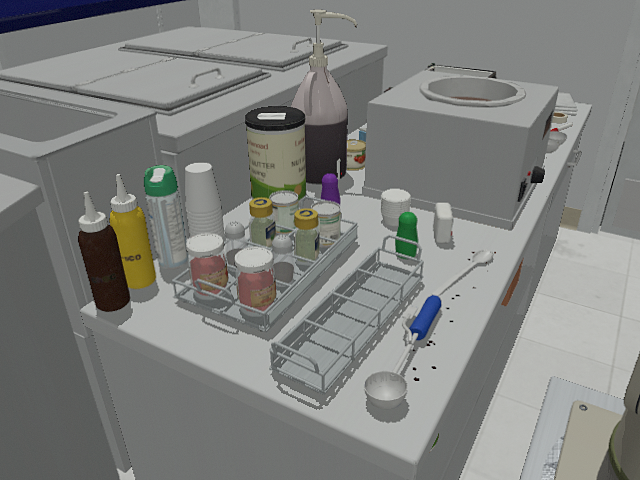

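The top view (up = +x, left = +y) shows the staff rack around (305,195). Its front row from the left is fruit (242,217), shaker (287,216), spice (329,214), tin (371,212). The guest rack is around (275,298) and empty. The green (396,291) and purple (435,181) look-alikes, the white jar (455,252) and the lying white one (449,309) are outside the racks, so they stay alone. I'll enlarge that crop to confirm.

Run:
```python
from h import *
im=cv2.imread('pics/top0.png')
cv2.imwrite('pics/c.png',cv2.resize(im[135:335,175:405],None,fx=3,fy=3,interpolation=cv2.INTER_CUBIC)[:600,:])
cam=pose('top')
print('cam centre',rays(cam,[[0,0]])[0], 'side',rays(pose('side'),[[0,0]])[0])
names=['fruit','shaker','spice','tin']; hs=[.107,.102,.108,.084]
print(onz(cam,[[242,217],[287,216],[329,214],[371,212]],hs).round(3))
print(onz(cam,[[240,167],[285,165],[327,162],[370,163]],hs).round(3))
print('loops',onz(cam,[[220,198],[393,190],[187,298],[361,300]],.072).round(3))
```

```text
cam centre [ 0.49550515 -0.2171066   1.11541682] side [0.14979814 0.48831736 0.55169325]
[[ 0.592 -0.076  0.107]
 [ 0.593 -0.156  0.102]
 [ 0.594 -0.232  0.108]
 [ 0.599 -0.309  0.084]]
[[ 0.683 -0.073  0.107]
 [ 0.685 -0.154  0.102]
 [ 0.688 -0.23   0.108]
 [ 0.689 -0.309  0.084]]
loops [[ 0.632 -0.03   0.072]
 [ 0.64  -0.352  0.072]
 [ 0.447  0.033  0.072]
 [ 0.438 -0.288  0.072]]
```

View pics/c.png

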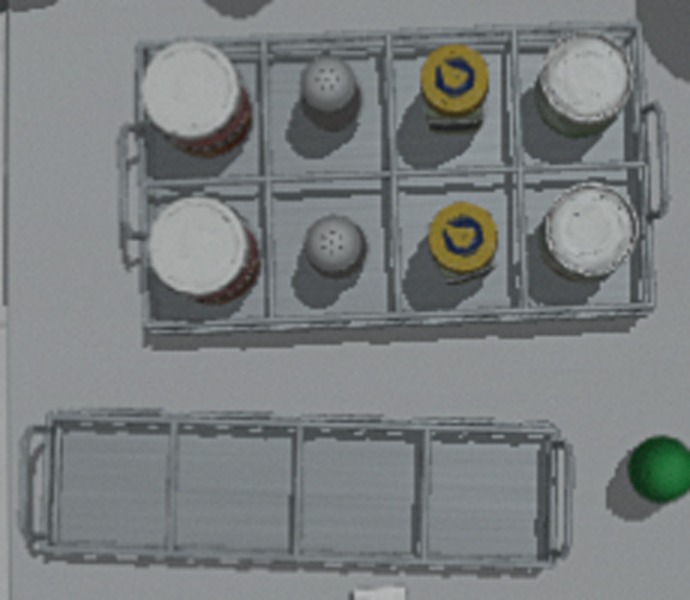

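The crop confirms it: the front row is fruit, shaker, spice, tin, matching the twins behind, and there are no look-alikes in the racks. Guest dividers cross at (174,485), (300,488) and (425,492) in crop pixels. Next I'll fit the rack frames from the divider wires.

Run:
```python
from h import *
cam=pose('top'); f=lambda c:np.array(c,float)/3+[175,135]
g=onz(cam,f([[174,421],[174,550],[299,428],[297,556],[427,432],[422,560]]),.045); print(g.round(3))
s=onz(cam,f([[265,180],[390,175],[516,170]]),.045); print('staff',s.round(3))
m=(g[::2]+g[1::2])/2; d=m[0]-m[2]; d/=np.linalg.norm(d); c=m.mean(0)
print('guest c',c.round(4),'yaw',np.arctan2(-d[0],d[1]))
for y in(.12,.04,-.04,-.12): print(y,(c+d*y).round(3))
d=s[0]-s[2]; d/=np.linalg.norm(d); c=s.mean(0); print('staff c',c.round(4),'yaw',np.arctan2(-d[0],d[1]))
n=np.array([d[1],-d[0],0])
for y in(.12,.04,-.04,-.12): print(y,(c+d*y-.048*n).round(3))
```

```text
[[ 0.488 -0.049  0.045]
 [ 0.406 -0.048  0.045]
 [ 0.482 -0.128  0.045]
 [ 0.402 -0.125  0.045]
 [ 0.478 -0.208  0.045]
 [ 0.398 -0.203  0.045]]
staff [[ 0.639 -0.108  0.045]
 [ 0.641 -0.188  0.045]
 [ 0.642 -0.268  0.045]]
guest c [ 0.4421 -0.1267  0.045 ] yaw -0.05859057015890622
0.12 [ 0.449 -0.007  0.045]
0.04 [ 0.444 -0.087  0.045]
-0.04 [ 0.44  -0.167  0.045]
-0.12 [ 0.435 -0.247  0.045]
staff c [ 0.6406 -0.1879  0.045 ] yaw 0.019402880850068322
0.12 [ 0.59  -0.069  0.045]
0.04 [ 0.592 -0.149  0.045]
-0.04 [ 0.593 -0.229  0.045]
-0.12 [ 0.595 -0.309  0.045]
```

play_rows(
  steps=[
    [0,0,-1,0.05,-0.03,0.01,-1],
    [0,0,-2,0.08,-0.07,0.03,-1],
    [0,0,-3,0.1,-0.11,0.04,-1],
    [0,0,-4,0.13,-0.15,0.05,-1],
    [0,0,-5,0.15,-0.19,0.05,-1],
    [0,0,-6,0.17,-0.23,0.05,-1],
    [0,0,-7,0.19,-0.27,0.05,-1],
    [0,0,-8,0.21,-0.31,0.05,-1],
  ],
)

```text
clock: 0.95
ee_pos: [0.4364, 0.2708, 0.2983]
orientation: [-2.133, -2.306, -0.0]
contact_force: [0.9, 0.7, 0.3]
grip_width: 1.005
grip_force: 0.0
```

play_rows(
  steps=[
    [0,0,-0.1,0.02,-0.045,0,-1],
    [0,0,-0.2,0.04,-0.09,0,-1],
    [0,0,-0.3,0.06,-0.135,0,-1],
    [0,0,-0.4,0.08,-0.18,0,-1],
    [0,0,-0.4,0.1,-0.225,-0.01,-1],
    [0,0,-0.4,0.12,-0.27,-0.03,-1],
    [0,0,-0.4,0.14,-0.31,-0.05,-1],
    [0,0,-0.4,0.156,-0.346,-0.05,-1],
  ],
)

```text
clock: 1.75
ee_pos: [0.5913, -0.0751, 0.2456]
orientation: [-2.189, -2.251, 0.004]
contact_force: [0.7, 0.8, 0.8]
grip_width: 1.003
grip_force: 0.0
```

Run:
```python
from h import *
o=bot.get_obs(); im=bot.read_camera('wrist'); print(o['ee_pos'],o['orientation'],o['qpos'].round(2))
cv2.imwrite('pics/w1.png',im); cam=pose('wrist',o)
print(proj(cam,[[.592,-.075,.107],[.593,-.156,.102],[.594,-.232,.108],[.684,-.074,.107]]).round(0))
```

```text
[ 0.59127276 -0.07506505  0.24559665] [-2.18853923 -2.25058683  0.00427076] [-0.43  0.3   0.59  1.57 -0.17  1.33  0.21]
[[320. 229.]
 [318. 324.]
 [317. 407.]
 [445. 231.]]
```

View pics/w1.png

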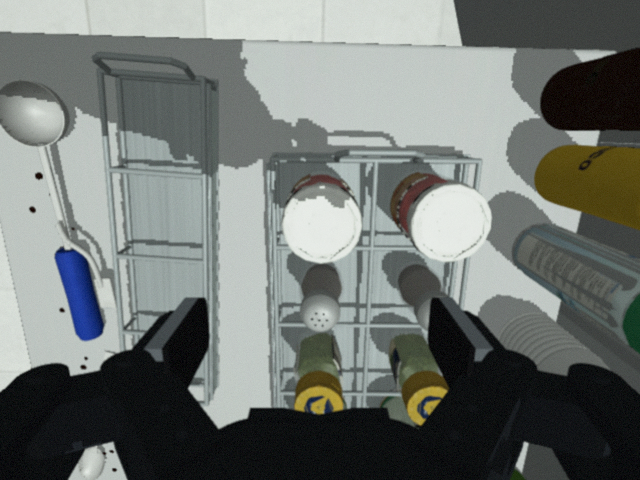

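The wrist view shows the fruit lid at (322,222), shaker dome at (320,313) and spice cap at (320,400). All sit 6–10 px above the prediction, so I'm cross-checking against the rack wires.

Run:
```python
from h import *
o=bot.get_obs(); cam=pose('wrist',o); im=cv2.imread('pics/w1.png')
print(onz(cam,[[322,222],[451,221],[320,313],[320,400]],[.107,.107,.102,.108]).round(3))
print('guest',onz(cam,[[163,168],[163,248],[166,327]],.045).round(3),'staff',onz(cam,[[370,245],[370,326]],.045).round(3))
h=cv2.cvtColor(im,cv2.COLOR_BGR2HSV)
m=cv2.inRange(h,(15,90,80),(32,255,255)); n,l,s,c=cv2.connectedComponentsWithStats(m)
top=cv2.imread('pics/top0.png'); hm=cv2.cvtColor(top,cv2.COLOR_BGR2HSV); tm=cv2.inRange(hm,(15,90,80),(32,255,255)); n2,l2,s2,c2=cv2.connectedComponentsWithStats(tm)
print([(s[i].tolist()) for i in range(1,n) if s[i][4]>200]); print([(s2[i].tolist()) for i in range(1,n2) if s2[i][4]>60])
```

```text
[[ 0.595 -0.078  0.107]
 [ 0.689 -0.075  0.107]
 [ 0.595 -0.155  0.102]
 [ 0.597 -0.234  0.108]]
guest [[ 0.456 -0.048  0.045]
 [ 0.449 -0.122  0.045]
 [ 0.444 -0.204  0.045]] staff [[ 0.641 -0.115  0.045]
 [ 0.646 -0.198  0.045]]
[[534, 145, 106, 85, 4931], [294, 381, 50, 33, 952], [406, 385, 42, 41, 668]]
[[206, 70, 37, 30, 331], [555, 125, 28, 27, 235], [548, 139, 25, 18, 76], [315, 150, 23, 22, 305], [318, 202, 23, 24, 310]]
```

Run:
```python
from h import *
bot.read_camera('side')
o=bot.get_obs(); im=bot.read_camera('wrist'); o2=bot.get_obs(); print(o['ee_pos'],o2['ee_pos'],o['orientation'])
cv2.imwrite('pics/w2.png',im); cam=pose('wrist',o)
h=cv2.cvtColor(im,cv2.COLOR_BGR2HSV)
m=cv2.inRange(h,(0,0,185),(180,50,255)); m[:150]=0;m[300:]=0;m[:,:270]=0;m[:,500:]=0
for c in cv2.findContours(cv2.morphologyEx(m,cv2.MORPH_OPEN,np.ones((5,5))),0,2)[0]:
    if cv2.contourArea(c)>1000: p=cv2.minEnclosingCircle(c); print(p,onz(cam,[p[0]],.107).round(4))
cv2.imwrite('pics/w2c.png',cv2.resize(im[40:430,80:500],None,fx=1.5,fy=1.5,interpolation=cv2.INTER_CUBIC))
```

```text
[ 0.59187951 -0.07986544  0.24725912] [ 0.59175466 -0.07661034  0.24755424] [ 2.19782502  2.24279172 -0.00561623]
((320.4047546386719, 217.6904754638672), 40.048561096191406) [[ 0.5933 -0.0725  0.107 ]]
((481.5, 224.5), 76.52787017822266) [[ 0.712  -0.0752  0.107 ]]
```

View pics/w2c.png

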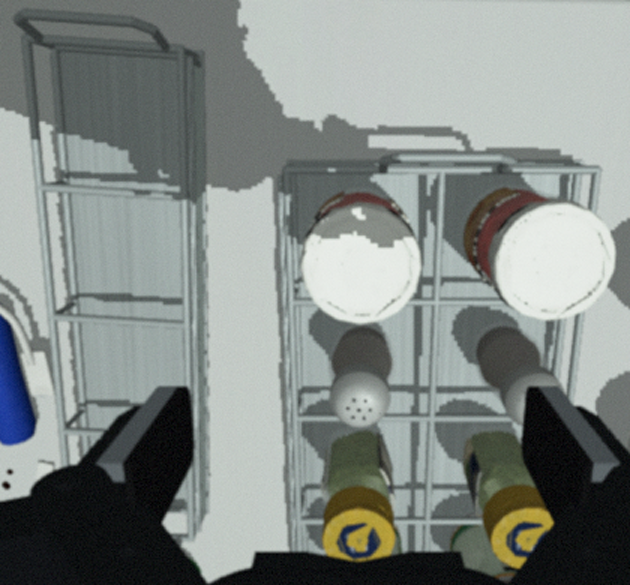

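play_rows(
  steps=[
    [0,0,0,0.001,-0.001,-0.02,-0.85],
    [0,0,0,0.001,-0.001,-0.05,-0.85],
    [0,0,0,0.001,-0.001,-0.08,-0.85],
    [0,0,0,0.001,-0.001,-0.1,-0.85],
    [0,0,0,0.001,-0.001,-0.12,-0.85],
    [0,0,0,0.001,-0.001,-0.14,-0.85],
    [0,0,0,0.001,-0.001,-0.16,-0.85],
    [0,0,0,0.001,-0.001,-0.173,-0.85],
  ],
  newtons=40,
)

```text
clock: 2.7
ee_pos: [0.5922, -0.0725, 0.074]
orientation: [-2.187, -2.253, 0.001]
contact_force: [0.6, -0.4, 0.5]
grip_width: 0.924
grip_force: 0.0
```

play_rows(
  steps=[
    [0,0,0,0,0,0,-0.85],
    [0,0,0,0,0,0,-0.85],
    [0,0,0,0,0,0,1],
    [0,0,0,0,0,0,1],
    [0,0,0,0,0,0,1],
    [0,0,0,0,0,0,1],
    [0,0,0,0,0,0,1],
    [0,0,0,0,0,0,1],
  ],
  newtons=40,
)

```text
clock: 3.5
ee_pos: [0.5935, -0.0742, 0.0767]
orientation: [2.189, 2.252, 0.002]
contact_force: [-1.7, 0.8, 5.0]
grip_width: 0.699
grip_force: 42.3
```

play_rows(
  steps=[
    [0,0,0,0,0,0.01,1],
    [0,0,0,0,0,0.03,1],
    [0,0,0,0,0,0.06,1],
    [0,0,0,0,0,0.09,1],
    [0,0,0,0,0,0.12,1],
    [0,0,0,-0.02,0,0.145,1],
    [0,0,0,-0.05,-0.01,0.145,1],
    [0,0,0,-0.08,-0.03,0.145,1],
  ],
)

```text
clock: 4.3
ee_pos: [0.5125, -0.1034, 0.2216]
orientation: [2.187, 2.254, 0.003]
contact_force: [-1.2, -0.3, -2.3]
grip_width: 0.693
grip_force: 44.2
```

play_rows(
  steps=[
    [0,0,0,-0.02,-0.03,0,1],
    [0,0,0,-0.045,-0.06,0,1],
    [0,0,0,-0.065,-0.09,0,1],
    [0,0,0,-0.076,-0.12,0,1],
    [0,0,0,-0.076,-0.135,0,1],
    [0,0,0,-0.076,-0.143,0,1],
    [0,0,0,-0.076,-0.143,0,1],
    [0,0,0,-0.076,-0.143,0,1],
  ],
)

```text
clock: 5.1
ee_pos: [0.4372, -0.2463, 0.2203]
orientation: [-2.189, -2.253, -0.0]
contact_force: [0.9, 1.2, -3.3]
grip_width: 0.697
grip_force: 44.3
```

Run:
```python
from h import *
im=bot.read_camera('top'); o=bot.get_obs(); print(o['ee_pos'],o['orientation'],o['grip_width'],o['contact_force'])
w=bot.read_camera('wrist'); s=bot.read_camera('side')
cv2.imwrite('pics/a.png',np.hstack([cv2.resize(w,(400,300)),cv2.resize(s[120:420,160:560],(400,300))]))
```

```text
[ 0.43725184 -0.24613284  0.22029631] [-2.18807265e+00 -2.25378633e+00 -9.00191705e-05] 0.6964118363021083 [-0.33008885  0.4533557  -2.82683942]
```

View pics/a.png

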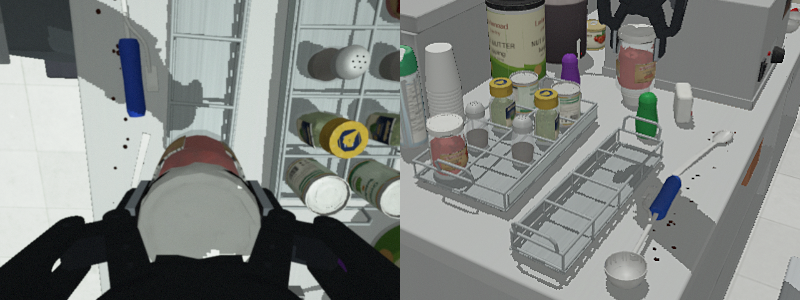

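The side and wrist views show the fruit jar held upright above the right end of the guest rack, so I'm lowering it.

play_rows(
  steps=[
    [0,0,0,0,-0.001,-0.03,1],
    [0,0,0,0,-0.001,-0.06,1],
    [0,0,0,0,-0.001,-0.085,1],
    [0,0,0,0,-0.001,-0.105,1],
    [0,0,0,0,-0.001,-0.12,1],
    [0,0,0,0,-0.001,-0.132,1],
    [0,0,0,0,-0.001,-0.14,1],
    [0,0,0,0,-0.001,-0.143,1],
  ],
)

```text
clock: 6.05
ee_pos: [0.4368, -0.2479, 0.0768]
orientation: [-2.189, -2.253, 0.0]
contact_force: [-0.4, 0.1, -3.1]
grip_width: 0.694
grip_force: 44.3
```

play_rows(
  steps=[
    [0,0,0,0,0,0,1],
    [0,0,0,0,0,0,1],
    [0,0,0,0,0,0,-0.8],
    [0,0,0,0,0,0,-0.8],
    [0,0,0,0,0,0,-0.8],
    [0,0,0,0,0,0,-0.8],
    [0,0,0,0,0,0.02,-0.8],
    [0,0,0,0,0,0.05,-0.8],
  ],
)

```text
clock: 6.85
ee_pos: [0.4358, -0.2479, 0.1268]
orientation: [-2.188, -2.251, 0.003]
contact_force: [0.2, 0.5, 1.1]
grip_width: 0.904
grip_force: 0.0
```

play_rows(
  steps=[
    [0,0,0,0,0,0.04,-0.8],
    [0,0,0,0,0,0.08,-0.8],
    [0,0,0,0.02,0.02,0.11,-0.8],
    [0,0,0,0.06,0.04,0.12,-0.8],
    [0,0,0,0.1,0.06,0.12,-0.8],
    [0,0,0,0.13,0.08,0.12,-0.8],
    [0,0,0,0.15,0.09,0.12,-0.8],
    [0,0,0,0.157,0.094,0.12,-0.8],
  ],
)

```text
clock: 7.65
ee_pos: [0.5955, -0.1521, 0.2466]
orientation: [-2.186, -2.256, 0.001]
contact_force: [0.5, -0.4, -1.4]
grip_width: 0.902
grip_force: 0.0
```

Run:
```python
from h import *
for i in range(3): s=bot.read_camera('side')
o=bot.get_obs(); w=bot.read_camera('wrist'); t=bot.read_camera('top')
print(o['ee_pos'],o['orientation'])
print('pred',proj(pose('wrist',o),[[.594,-.154,.102],[.594,-.232,.108],[.597,-.309,.084]]).round(0))
cv2.imwrite('pics/w3.png',w);cv2.imwrite('pics/t3.png',t)
cv2.imwrite('pics/b.png',np.hstack([cv2.resize(w,(480,360)),cv2.resize(t[235:355,280:386],(318,360))]))
```

```text
[ 0.59326202 -0.15505967  0.24722107] [ 2.19090004e+00  2.25156080e+00 -1.31014385e-03]
pred [[319. 225.]
 [316. 322.]
 [318. 384.]]
```

View pics/b.png

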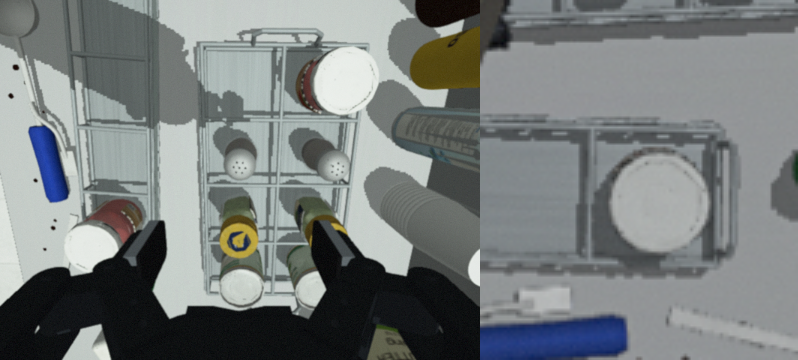

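The fruit jar stands inside its well. The shaker dome's holes are at about (317,221), close to the prediction, so I'm descending on it.

play_rows(
  steps=[
    [0,0,0,0,0.002,-0.03,-0.8],
    [0,0,0,0,0.002,-0.06,-0.8],
    [0,0,0,0,0.002,-0.09,-0.8],
    [0,0,0,0,0.002,-0.115,-0.8],
    [0,0,0,0,0.002,-0.135,-0.8],
    [0,0,0,0,0.002,-0.155,-0.8],
    [0,0,0,0,0.002,-0.17,-0.8],
    [0,0,0,0,0.002,-0.181,-0.8],
  ],
  newtons=30,
)

```text
clock: 8.7
ee_pos: [0.5932, -0.1528, 0.0658]
orientation: [-2.191, -2.251, -0.0]
contact_force: [-0.1, 0.4, -0.6]
grip_width: 0.896
grip_force: 0.0
```

play_rows(
  steps=[
    [0,0,0,0,0,0,-0.8],
    [0,0,0,0,0,0,-0.8],
    [0,0,0,0,0,0,1],
    [0,0,0,0,0,0,1],
    [0,0,0,0,0,0,1],
    [0,0,0,0,0,0,1],
    [0,0,0,0,0,0,1],
    [0,0,0,0,0,0,1],
  ],
  newtons=30,
)

```text
clock: 9.5
ee_pos: [0.5943, -0.1523, 0.0673]
orientation: [2.189, 2.252, 0.001]
contact_force: [-1.0, 0.1, 5.8]
grip_width: 0.437
grip_force: 29.4
```

play_rows(
  steps=[
    [0,0,0,0,0,0.01,1],
    [0,0,0,0,0,0.03,1],
    [0,0,0,0,0,0.06,1],
    [0,0,0,0,0,0.09,1],
    [0,0,0,0,0,0.12,1],
    [0,0,0,-0.02,0,0.145,1],
    [0,0,0,-0.05,-0.005,0.145,1],
    [0,0,0,-0.09,-0.01,0.145,1],
  ],
)

```text
clock: 10.3
ee_pos: [0.5039, -0.1624, 0.2125]
orientation: [2.188, 2.252, 0.001]
contact_force: [-0.2, -0.9, -0.6]
grip_width: 0.44
grip_force: 30.0
```

play_rows(
  steps=[
    [0,0,0,-0.03,-0.005,0,1],
    [0,0,0,-0.05,-0.005,0,1],
    [0,0,0,-0.06,-0.005,0,1],
    [0,0,0,-0.064,-0.005,0,1],
    [0,0,0,-0.064,-0.005,0,1],
    [0,0,0,-0.064,-0.005,0,1],
    [0,0,0,-0.064,-0.005,0,1],
    [0,0,0,-0.064,-0.005,0,1],
  ],
)

```text
clock: 11.1
ee_pos: [0.4402, -0.1672, 0.2112]
orientation: [2.19, 2.253, -0.001]
contact_force: [0.6, -0.8, -0.0]
grip_width: 0.436
grip_force: 29.9
```

Run:
```python
from h import *
w=bot.read_camera('wrist'); s=bot.read_camera('side');o=bot.get_obs()
print(o['ee_pos'],o['grip_width'],o['contact_force'])
print('fruit',onz(pose('top'),[[339.7,302]],.107))
cv2.imwrite('pics/d.png',np.hstack([cv2.resize(w,(400,300)),cv2.resize(s[60:360,200:500],(400,300)) if 0 else cv2.resize(s[60:285,240:540],(400,300))]))
```

```text
[ 0.44007623 -0.16722732  0.21120043] 0.43577681537552926 [-0.15102429 -0.01888779 -0.66889637]
fruit [[ 0.43732281 -0.24739149  0.107     ]]
```

View pics/d.png

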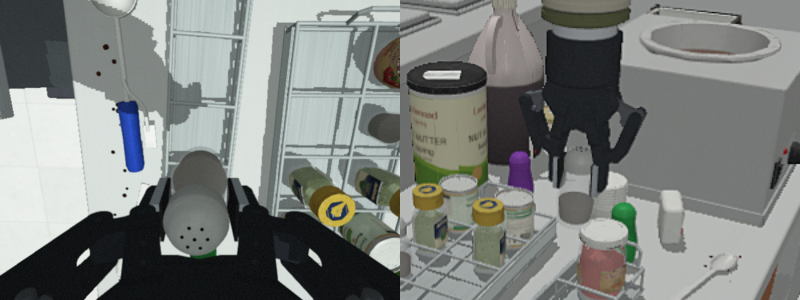

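The shaker is held upright by its body, and the fruit jar measures (.437,-.247), right on its well. Lowering the shaker.

play_rows(
  steps=[
    [0,0,0,0,0,-0.03,1],
    [0,0,0,0,0,-0.06,1],
    [0,0,0,0,0,-0.085,1],
    [0,0,0,0,0,-0.105,1],
    [0,0,0,0,0,-0.12,1],
    [0,0,0,0,0,-0.132,1],
    [0,0,0,0,0,-0.14,1],
    [0,0,0,0,0,-0.144,1],
  ],
)

```text
clock: 12.0
ee_pos: [0.4399, -0.1672, 0.067]
orientation: [-2.19, -2.252, 0.0]
contact_force: [-5.2, 1.5, 28.0]
grip_width: 0.438
grip_force: 34.5
```

play_rows(
  steps=[
    [0,0,0,0,0,0,1],
    [0,0,0,0,0,0,1],
    [0,0,0,0,0,0,-0.4],
    [0,0,0,0,0,0,-0.4],
    [0,0,0,0,0,0,-0.4],
    [0,0,0,0,0,0,-0.4],
    [0,0,0,0,0,0.02,-0.4],
    [0,0,0,0,0,0.05,-0.6],
  ],
)

```text
clock: 12.8
ee_pos: [0.4387, -0.1671, 0.1168]
orientation: [-2.189, -2.251, 0.004]
contact_force: [1.4, 0.4, 0.6]
grip_width: 0.799
grip_force: 0.0
```

play_rows(
  steps=[
    [0,0,0,0,0,0.04,-0.8],
    [0,0,0,0,0,0.08,-0.8],
    [0,0,0,0.02,-0.01,0.11,-0.8],
    [0,0,0,0.06,-0.03,0.13,-0.8],
    [0,0,0,0.1,-0.05,0.13,-0.8],
    [0,0,0,0.13,-0.06,0.13,-0.8],
    [0,0,0,0.15,-0.064,0.13,-0.8],
    [0,0,0,0.155,-0.066,0.13,-0.8],
  ],
)

```text
clock: 13.6
ee_pos: [0.5963, -0.2331, 0.2462]
orientation: [-2.189, -2.253, 0.003]
contact_force: [0.2, 0.4, -0.4]
grip_width: 0.896
grip_force: 0.0
```

Run:
```python
from h import *
for i in range(3): t=bot.read_camera('top')
o=bot.get_obs(); w=bot.read_camera('wrist')
print(o['ee_pos'],o['orientation'])
print('pred',proj(pose('wrist',o),[[.595,-.232,.108],[.597,-.309,.084]]).round(0))
h=cv2.cvtColor(w,cv2.COLOR_BGR2HSV); m=cv2.inRange(h,(15,90,80),(32,255,255)); n,l,s,c=cv2.connectedComponentsWithStats(m)
print([s[i].tolist() for i in range(1,n) if s[i][4]>200])
cv2.imwrite('pics/e.png',np.hstack([cv2.resize(w,(480,360)),cv2.resize(t[235:355,280:386],(318,360))]))
```

```text
[ 0.59414085 -0.23351753  0.2472009 ] [-2.19053670e+00 -2.25139400e+00  8.70863229e-04]
pred [[319. 226.]
 [319. 307.]]
[[564, 0, 76, 26, 1370], [292, 193, 56, 60, 2025], [420, 192, 58, 60, 2015]]
```

View pics/e.png

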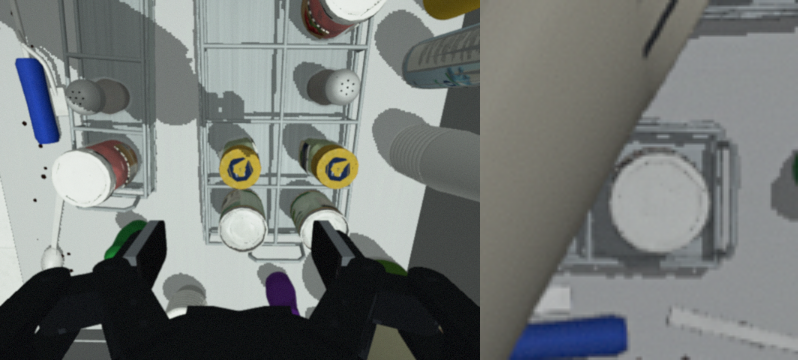

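The shaker stands in its well at (82,97) in the wrist half of the picture. The spice cap centre is (320,223), which gives y ≈ -0.230. Grasping the spice jar.

play_rows(
  steps=[
    [0,0,0,0,0.003,-0.03,-0.8],
    [0,0,0,0,0.003,-0.06,-0.8],
    [0,0,0,0,0.003,-0.09,-0.8],
    [0,0,0,0,0.003,-0.115,-0.8],
    [0,0,0,0,0.003,-0.135,-0.8],
    [0,0,0,0,0.003,-0.155,-0.8],
    [0,0,0,0,0.003,-0.17,-0.8],
    [0,0,0,0,0.003,-0.179,-0.8],
  ],
  newtons=30,
)

```text
clock: 14.6
ee_pos: [0.5942, -0.2298, 0.0677]
orientation: [-2.189, -2.252, -0.0]
contact_force: [1.1, -0.3, 0.3]
grip_width: 0.901
grip_force: 0.0
```

play_rows(
  steps=[
    [0,0,0,0,0,0,-0.8],
    [0,0,0,0,0,0,-0.8],
    [0,0,0,0,0,0,1],
    [0,0,0,0,0,0,1],
    [0,0,0,0,0,0,1],
    [0,0,0,0,0,0,1],
    [0,0,0,0,0,0,1],
    [0,0,0,0,0,0,1],
  ],
)

```text
clock: 15.4
ee_pos: [0.5953, -0.2304, 0.0693]
orientation: [2.189, 2.252, 0.001]
contact_force: [-1.6, 0.5, 6.0]
grip_width: 0.513
grip_force: 30.6
```

play_rows(
  steps=[
    [0,0,0,0,0,0.01,1],
    [0,0,0,0,0,0.03,1],
    [0,0,0,0,0,0.06,1],
    [0,0,0,0,0,0.09,1],
    [0,0,0,0,0,0.12,1],
    [0,0,0,-0.01,0,0.145,1],
    [0,0,0,-0.02,0.02,0.155,1],
    [0,0,0,-0.05,0.05,0.155,1],
  ],
)

```text
clock: 16.2
ee_pos: [0.546, -0.1814, 0.2256]
orientation: [2.189, 2.247, 0.002]
contact_force: [-0.7, 1.0, -0.2]
grip_width: 0.516
grip_force: 31.0
```

play_rows(
  steps=[
    [0,0,0,-0.03,0.03,0,1],
    [0,0,0,-0.06,0.06,0,1],
    [0,0,0,-0.08,0.08,0,1],
    [0,0,0,-0.095,0.09,0,1],
    [0,0,0,-0.101,0.093,0,1],
    [0,0,0,-0.101,0.093,0,1],
    [0,0,0,-0.101,0.093,0,1],
    [0,0,0,-0.101,0.093,0,1],
  ],
)

```text
clock: 17.0
ee_pos: [0.4444, -0.088, 0.2234]
orientation: [2.191, 2.251, -0.001]
contact_force: [-0.1, -0.2, -1.4]
grip_width: 0.513
grip_force: 31.0
```

Run:
```python
from h import *
w=bot.read_camera('wrist'); s=bot.read_camera('side');o=bot.get_obs()
print(o['ee_pos'],o['grip_width'],o['contact_force'])
cv2.imwrite('pics/f.png',np.hstack([cv2.resize(w,(400,300)),cv2.resize(s[60:360,200:600],(400,300))]))
```

```text
[ 0.44419841 -0.08785225  0.22322367] 0.5132123214028308 [ 0.27369729  0.49028667 -1.46114161]
```

View pics/f.png

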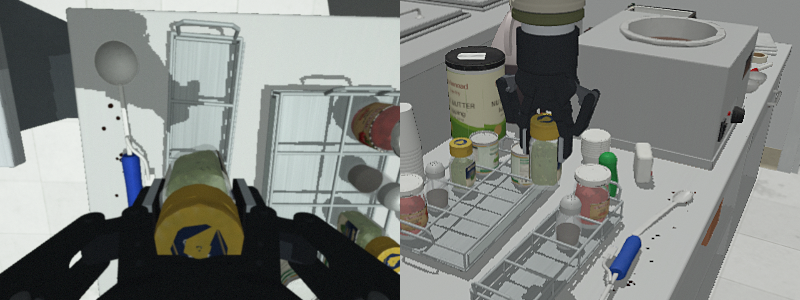

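The spice jar is held upright and the shaker and fruit jar are both standing. Lowering it, then moving on to the tin.

play_rows(
  steps=[
    [0,0,0,0,0,-0.03,1],
    [0,0,0,0,0,-0.06,1],
    [0,0,0,0,0,-0.09,1],
    [0,0,0,0,0,-0.11,1],
    [0,0,0,0,0,-0.13,1],
    [0,0,0,0,0,-0.142,1],
    [0,0,0,0,0,-0.149,1],
    [0,0,0,0,0,-0.153,1],
  ],
)

```text
clock: 17.9
ee_pos: [0.4441, -0.0875, 0.0701]
orientation: [2.19, 2.252, -0.001]
contact_force: [-0.6, 0.6, -1.2]
grip_width: 0.514
grip_force: 31.0
```

play_rows(
  steps=[
    [0,0,0,0,0,0,1],
    [0,0,0,0,0,0,1],
    [0,0,0,0,0,0,-0.4],
    [0,0,0,0,0,0,-0.4],
    [0,0,0,0,0,0,-0.4],
    [0,0,0,0,0,0,-0.4],
    [0,0,0,0,0,0.02,-0.4],
    [0,0,0,0,0,0.05,-0.6],
  ],
)

```text
clock: 18.7
ee_pos: [0.4427, -0.0873, 0.1199]
orientation: [-2.189, -2.251, 0.005]
contact_force: [-0.2, 0.9, -0.7]
grip_width: 0.798
grip_force: 0.0
```

play_rows(
  steps=[
    [0,0,0,0,0,0.04,-0.8],
    [0,0,0,0,0,0.08,-0.8],
    [0,0,0,0.02,-0.02,0.11,-0.8],
    [0,0,0,0.05,-0.06,0.128,-0.8],
    [0,0,0,0.08,-0.1,0.128,-0.8],
    [0,0,0,0.11,-0.14,0.128,-0.8],
    [0,0,0,0.14,-0.18,0.128,-0.8],
    [0,0,0,0.153,-0.222,0.128,-0.8],
  ],
)

```text
clock: 19.5
ee_pos: [0.5996, -0.3089, 0.2467]
orientation: [-2.184, -2.256, 0.0]
contact_force: [0.8, 1.2, 1.3]
grip_width: 0.894
grip_force: 0.0
```

Run:
```python
from h import *
for i in range(4): t=bot.read_camera('top')
o=bot.get_obs(); w=bot.read_camera('wrist'); s=bot.read_camera('side')
print(o['ee_pos'],o['orientation'])
print('pred',proj(pose('wrist',o),[[.597,-.309,.084]]).round(0))
cv2.imwrite('pics/g.png',np.hstack([cv2.resize(w,(400,300)),cv2.resize(s[60:360,200:600],(400,300))]))
```

```text
[ 0.59615607 -0.31095968  0.24742591] [-2.19267455 -2.24873578  0.00283504]
pred [[320. 218.]]
```

View pics/g.png

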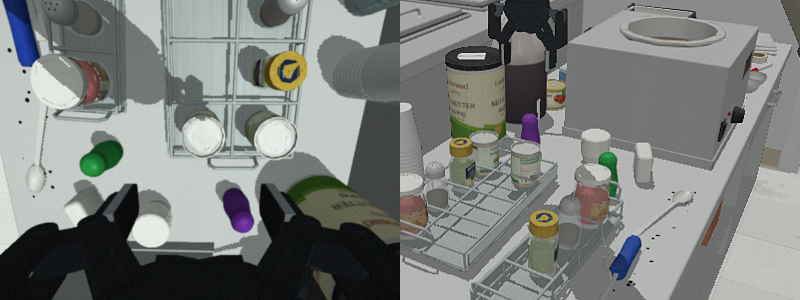

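Spice, shaker and fruit are all standing. The tin lid is at about (326,219), so x ≈ 0.601. Grasping the tin.

play_rows(
  steps=[
    [0,0,0,0.004,-0.001,-0.03,-0.8],
    [0,0,0,0.004,-0.001,-0.06,-0.8],
    [0,0,0,0.004,-0.001,-0.09,-0.8],
    [0,0,0,0.004,-0.001,-0.115,-0.8],
    [0,0,0,0.004,-0.001,-0.135,-0.8],
    [0,0,0,0.004,-0.001,-0.155,-0.8],
    [0,0,0,0.004,-0.001,-0.17,-0.8],
    [0,0,0,0.004,-0.001,-0.18,-0.8],
  ],
  newtons=35,
)

```text
clock: 20.6
ee_pos: [0.6013, -0.3085, 0.0677]
orientation: [-2.187, -2.254, -0.001]
contact_force: [-0.6, 0.0, -0.3]
grip_width: 0.904
grip_force: 0.0
```

play_rows(
  steps=[
    [0,0,0,0,0,0,-0.8],
    [0,0,0,0,0,0,-0.8],
    [0,0,0,0,0,0,1],
    [0,0,0,0,0,0,1],
    [0,0,0,0,0,0,1],
    [0,0,0,0,0,0,1],
    [0,0,0,0,0,0,1],
    [0,0,0,0,0,0,1],
  ],
)

```text
clock: 21.4
ee_pos: [0.6013, -0.3106, 0.0695]
orientation: [2.189, 2.251, 0.001]
contact_force: [-1.5, 1.3, 7.0]
grip_width: 0.657
grip_force: 37.0
```

play_rows(
  steps=[
    [0,0,0,0,0,0.01,1],
    [0,0,0,0,0,0.03,1],
    [0,0,0,0,0,0.06,1],
    [0,0,0,0,0,0.09,1],
    [0,0,0,0,0,0.12,1],
    [0,0,0,0,0,0.145,1],
    [0,0,0,0,0.02,0.155,1],
    [0,0,0,-0.03,0.06,0.155,1],
  ],
)

```text
clock: 22.2
ee_pos: [0.5725, -0.2521, 0.2253]
orientation: [2.189, 2.247, -0.001]
contact_force: [0.7, 1.2, -0.0]
grip_width: 0.658
grip_force: 38.2
```

play_rows(
  steps=[
    [0,0,0,-0.02,0.04,0,1],
    [0,0,0,-0.04,0.08,0,1],
    [0,0,0,-0.06,0.12,0,1],
    [0,0,0,-0.08,0.16,0,1],
    [0,0,0,-0.1,0.2,0,1],
    [0,0,0,-0.12,0.23,0,1],
    [0,0,0,-0.123,0.242,0,1],
    [0,0,0,-0.123,0.242,0,1],
  ],
)

```text
clock: 23.0
ee_pos: [0.4473, -0.0066, 0.2237]
orientation: [-2.186, -2.255, -0.003]
contact_force: [0.7, -0.2, -1.2]
grip_width: 0.661
grip_force: 38.3
```

Run:
```python
from h import *
for i in range(3): w=bot.read_camera('wrist')
s=bot.read_camera('side');o=bot.get_obs()
print(o['ee_pos'],o['grip_width'],o['contact_force'])
cv2.imwrite('pics/i.png',np.hstack([cv2.resize(w,(400,300)),cv2.resize(s[130:430,200:600],(400,300))]))
```

```text
[ 0.44823616 -0.00970876  0.22341752] 0.6566315959985842 [ 0.68704711  0.1672064  -1.19286257]
```

View pics/i.png

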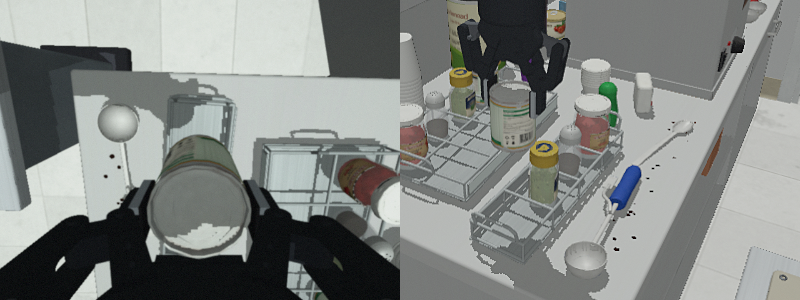

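The tin is held upright over the leftmost well. Lowering, releasing and backing away.

play_rows(
  steps=[
    [0,0,0,0,0.001,-0.03,1],
    [0,0,0,0,0.001,-0.06,1],
    [0,0,0,0,0.001,-0.09,1],
    [0,0,0,0,0.001,-0.11,1],
    [0,0,0,0,0.001,-0.13,1],
    [0,0,0,0,0.001,-0.142,1],
    [0,0,0,0,0.001,-0.149,1],
    [0,0,0,0,0.001,-0.153,1],
  ],
)

```text
clock: 24.0
ee_pos: [0.448, -0.0082, 0.07]
orientation: [2.191, 2.251, -0.002]
contact_force: [-0.5, -0.1, -1.5]
grip_width: 0.657
grip_force: 38.3
```

play_rows(
  steps=[
    [0,0,0,0,0,0,1],
    [0,0,0,0,0,0,1],
    [0,0,0,0,0,0,-0.7],
    [0,0,0,0,0,0,-0.7],
    [0,0,0,0,0,0,-0.7],
    [0,0,0,0,0,0,-0.7],
    [0,0,0,0,0,0.02,-0.7],
    [0,0,0,0,0,0.05,-0.7],
  ],
)

```text
clock: 24.8
ee_pos: [0.4469, -0.0076, 0.12]
orientation: [-2.19, -2.252, 0.005]
contact_force: [0.5, 1.3, 0.6]
grip_width: 0.847
grip_force: 0.0
```

play_rows(
  steps=[
    [0,0,0,0,0,0.04,-0.7],
    [0,0,0,0,0,0.08,-0.7],
    [0,0,0,0,0.02,0.11,-0.7],
    [0,0,0,0,0.06,0.13,-0.7],
    [0,0,0,0,0.1,0.13,-0.7],
    [0,0,0,0,0.14,0.13,-0.7],
    [0,0,0,0,0.18,0.13,-0.7],
    [0,0,0,0,0.22,0.13,-0.7],
  ],
)

```text
clock: 25.6
ee_pos: [0.4476, 0.2144, 0.2505]
orientation: [-2.19, -2.252, -0.001]
contact_force: [0.4, -0.5, 0.4]
grip_width: 0.848
grip_force: 0.0
```

Run:
```python
from h import *
for i in range(4): s=bot.read_camera('side')
t=bot.read_camera('top'); o=bot.get_obs(); print(o['ee_pos'],o['clock'],o['dq'].round(3))
cv2.imwrite('pics/t9.png',t)
cv2.imwrite('pics/j.png',np.hstack([cv2.resize(t[140:335,175:405],(400,340)),cv2.resize(s[130:430,150:500],(400,340))]))
```

```text
[0.44797362 0.21211594 0.25020764] 25.85 [ 0.013 -0.014  0.015  0.005  0.    -0.     0.001]
```

View pics/j.png

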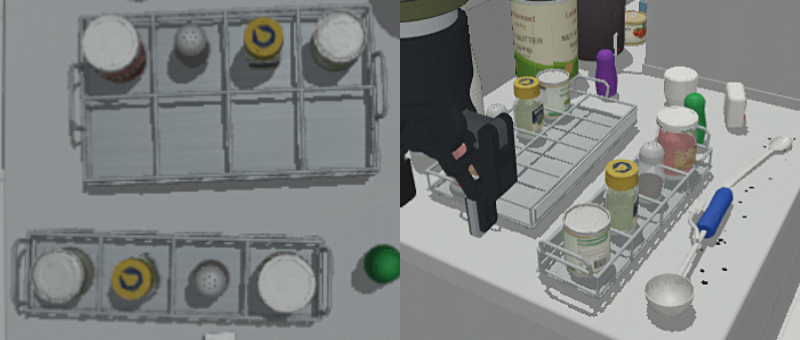

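The top view shows the guest row as tin (59,277), spice (134,280), shaker (210,280), fruit (287,283), all upright and centred, with the back row untouched. After a last numeric check, I'll hand in.

Run:
```python
from h import *
uv=np.array([[59,277],[134,280],[210,280],[287,283]])/[1.739,1.744]+[175,140]
P=onz(pose('top'),uv,[.084,.108,.102,.107])
T=np.array([[.448,-.007],[.444,-.087],[.44,-.167],[.436,-.247]])
e=P[:,:2]-T; print(e.round(3))
if abs(e).max()<.012: print(bot.close_job())
```

```text
[[-0.002 -0.003]
 [-0.001 -0.005]
 [ 0.001 -0.002]
 [ 0.001 -0.001]]
the job is handed in; nothing more can be done
None
```

The job is handed in at about 26 s: the guest rack now reads tin, spice jar, shaker, fruit jar from left to right, all upright and within about 5 mm of their well centres by my top-view measurement, and the staff back row looks untouched.

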